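# Wedge the spring clip off the drive spindle

## Robot

A 7-joint arm with a two-finger parallel gripper is mounted at the origin on a cart in front of the work surface, level with it; the furniture and walls round the work are solid. World frame = base frame: x ahead of the robot, y to its left, z up, the work surface at z = 0. Lengths are in m, angles in rad, forces in N, time in s.
With the tool pointing down it reaches from about 0.35 to 0.9 m from the base axis. Payload 8.1 kg.
Tool frame: the origin (TCP) lies midway between the tips of the shut fingers; the grasp point (between the pads) lies 19 mm behind it; z points along the fingers, y is the line along which they close (so a half turn about z gives the same grasp; the last joint's range is limited). The gripper opens to 92 mm and grips with 3 to 60 N. Pads are 19 mm wide; open, the fingers measure 130 mm over their backs; the gripper's body (75 mm by 190 mm) begins 47 mm behind the grasp point.
Start: joints at [-1.288, 0.434, 0.025, 1.573, -0.012, 1.134, -0.075], TCP at [0.235, 0.579, 0.227] pointing down, gripper open.
Joint ranges: [-2.62, 2.62], [-0.44, 2.09], [-1.27, 1.32], [0.08, 2.57], [-1.32, 4.46], [0.12, 2], [-2.74, 2.74]. Speed limits (rad/s): [2.22, 2.22, 3.01, 3.01, 3.14, 3.14, 3.14].

## Interface

Orientations are given as a rotation vector (axis times angle).
In Python, from cell import arm gives the robot as it stands.
- The arm moves only by the tool carry_out, never from a script. Its arguments are lists of equal length, an entry for each row: "claw": the finger opening in cm, from 0 to 9.18; "delta_pos": the shift along the tool's x, y, z in cm, a list of three; "angular": the turn, a rotation vector about the tool's x, y, z in rad, a list of three. In form: {"claw": [claw, ...], "delta_pos": [[dx, dy, dz], ...], "angular": [[ax, ay, az], ...]}. A call has 1 to 20 rows; each row shifts and turns the commanded pose from where the row before left it, along the tool's axes as they then stand; what a row does not reach is not made up. A row lasts 1/10 s, in which the tool goes at most 50 mm and 8.59 degrees, less where a joint would pass 70% of its speed; a pose out of reach is approached as far as the arm can. A call with a gripper value outside its range is refused whole. The fingers move at their own pace and stop on an object; "force" is the grip in N (left out, the last holds). Time passes only in rows, so rows that do not move let the fingers close. It gives the time, the measured TCP pose, the force, the opening and the grip force at its end, in the units of the state.
- arm.observe(): the state, without advancing time (a new reading comes with each control period).
- arm.get_image(name): name is "side" or "top" or "wrist"; returns a dict with "frame" (384x512x3 uint8, red, green, blue), "mtx" (3x3 intrinsics, pixels), "T" (4x4, takes a point from camera to world coordinates). Camera axes: x right, y down, z forward; pixel columns grow to the right and rows downward; lengths in m; the calibration is good to about 2 mm. The wrist camera is an equidistant fisheye: a pixel r from the principal point sees the ray r / f radians off the axis. A picture is of the moment at which its call begins. There is no depth.
- arm.sign_off(): hands the job in; it is judged then, once.
Trained networks look in a picture, given as the dict that the camera call returned (one of the last four; its "shot" number tells which), for a name from the list of things; names that differ only in an ending like _2 or _b are one class to them, and where a whole thing is asked for, a point or a joint stands for the part that bears it (a point fixed in the world has none). Each returns a list of dicts, best first, with "conf" (0 to 1); they miss things now and then, are a little off and sometimes report something else, mostly with a low value. They report only what shows in the picture. A call takes as long as a camera call.
- arm.look_for(label, picture): "centre" ([column, row] as shares, 0 to 1, of the picture: columns of its width, rows of its height, amid what is visible of it).
- arm.trace(label, picture): "region" (384x512 bool, what is visible of it) and "centre" ([column, row] as shares, 0 to 1, of the picture: columns of its width, rows of its height, amid what is visible of it).
- arm.place_of(label, picture): "centre" ([column, row] as shares, 0 to 1, of the picture: columns of its width, rows of its height: a listed point, or the origin of a listed thing).
The state is a dict: "clock": time; "joints": joint angles; "dq": joint speeds; "joint_efforts": joint torques, N m; "position": TCP position; "ee_rot": TCP orientation; "force": force on the tool from outside, world axes, zero at the start; "ft_torque": the same for the moment, N m; "width": opening from 0.0 (shut) to 1.0 (fully open); "gripper_force": force on a finger pad.
Only numpy, scipy, OpenCV 4.12 (cv2) and the standard library are available. Lean on these libraries where they do the work, as an engineer would, in place of code of your own. Each camera call takes 0.05 s, during which the arm holds its last target. There are 200 camera calls.

## Task

Take the steel wedge out of its holder and push it down between the spindle and the closed end of the spring clip, flat face to the spindle, until the wedge has eased the clip right off the spindle. Feel your way in and never press or jab harder than 20 N, do not touch the clip with the gripper, and leave the clip lying flat and free on the deck of the stand. Then put the wedge back upright in its holder, seated on its collar, and leave everything else where it is.

Things in the scene. Friction and masses are not known exactly. Their poses are not given: they have to be found in the camera images.
- stand: Drive stand fixed to the table: dark steel deck with an aluminium lip on two grey cheeks, deck top 60 mm above the table, lips 7 mm higher all round. Origin: on the spindle axis at table height; z up; deck from x = -80 to +30 mm, y = -45 to +45 mm. The closed end of the clip is on the -x side, roughly towards the robot.
- spindle (a point): Centre of the top of the fixed upright steel spindle, 78 mm above the table; axes as the stand's. The spindle is 20 mm in diameter up to 10 mm above the deck, then its head is 23 mm; the head's top 2 mm is stepped in to 19 mm.
- slot (a point): Centre of a through slot in the deck in front of the spindle, at deck height, 22 mm to -x of the spindle axis; 28 mm in x by 18 mm in y, reaching from 8 to 36 mm from the axis. The wedge passes down through it; below it is free down to the table. Axes as the stand's.
- clip: U-shaped steel spring clip, 6 mm high, on the deck round the spindle under its head. Origin: underside, on the spindle axis when seated (within 1 mm). Closed end: a bar, x = -20 to -14.7 mm, 34 mm long in y. Two sprung arms run along +x outside the spindle and grip its far side with round lobes. To push it off to -x takes about 10 N; its arms pass the widest part after 8 mm, free after 15 mm.
- clip_pocket (a point): Centre of the pocket between the clip's bar and the spindle, at the clip's top (66 mm above the table), 13.1 mm to -x of the clip's origin; axes as the clip's. The pocket is bounded by two prongs at y = -7 and +7 mm; from spindle neck to bar it is 4.7 mm in x, but the spindle head, above, covers 1.5 mm and leaves 3.2 mm open from above.
- wedge: Steel wedge, black handle, 120 mm tall, 150 g, tip down in the holder. Pose given is the handle's. Origin: where the tip's flat face would be with a centred blade; z up the handle. But the blade is clamped off centre by up to 7 mm to +x or -x, not told: feel for it. Blade 10 mm wide (y); flat face on +x, goes to the spindle; from it to -x 2 mm thick at the tip, rising evenly to 18 mm at z = 48 mm.
- wedge_grip (a point): Middle of the wedge's handle, 94 mm above the tip and 9 mm to -x of the wedge's origin; axes as the wedge's. Handle: 18 mm (x) by 20 mm (y), from 72 to 120 mm above the tip. Below it a collar 44 mm (x) by 24 mm (y), 68 to 72 mm above the tip. In the holder the flat face looks away from the robot. The clip is off once the tip is 50 mm below the clip's top.
- holder: Holder fixed to the table: grey upright rectangular tube, 46 mm (x) by 26 mm (y), 76 mm high, on a 90 by 80 mm foot plate. Origin: at table height on the tube's axis; z up. The wedge hangs in it with its collar on the rim: wedge origin then at about x = +9, y = 0, z = +8 mm of the holder, axes along the holder's.
- holder_mouth (a point): Centre of the holder's open mouth, 76 mm above the table; opening 36 mm (x) by 16 mm (y); axes as the holder's.
- weight_200: Brass-coloured weight, 40 mm wide, 30 mm high, a bystander; origin under its centre.
- timer: Round kitchen timer, 62 mm wide, 50 mm high, a bystander; origin under its centre.
- marker_black: Black marker, 135 mm long, a bystander; origin under its centre.
- calculator: Black calculator, 118 by 68 mm, a bystander; origin under its centre.
- box_cutter: Orange box cutter, 90 by 42 mm, a bystander; origin under its centre.

How it is judged:
By the outcome, as a careful person would: the job done as asked, in the order asked, and still so for the second after the job is handed in, with the robot touching nothing.
It also fails if it takes over 61 s, if anything falls off the work surface, if the arm or the gripper's body presses on something with over 40 N, if the wrist force passes 120 N, or if a joint passes its speed limit or range.

## Working session

There is one attempt and no reset: what is moved stays moved. The work goes in short steps, Python scripts to look and compute and a tool call to move; the robot and the scene stay as the last step left them, time stands still between calls to the robot, and variables do not carry over. Pictures are saved under pics/ and viewed, at most 10 in all, crops included, and the job is handed in when it is done.

Besides the shell and the picture viewer there is one more tool, called after "Call:" as name(argument=value, ...), one argument or row to a line, values as JSON. carry_out: Moves the arm, as the interface text tells. Its arguments: {"type":"object","properties":{"claw":{"type":"array","items":{"type":"number"}},"delta_pos":{"type":"array","items":{"type":"array","items":{"type":"number"}}},"angular":{"type":"array","items":{"type":"array","items":{"type":"number"}}},"force":{"type":"number"}},"required":["claw","delta_pos","angular"]}

```bash
mkdir -p pics; ls; cat > h.py <<'E'
import numpy as np, cv2
from scipy.spatial.transform import Rotation as R
from cell import arm
def ray(p,c):
    """pixel shares -> world origin, dir"""
    u=np.array([c[0]*512,c[1]*384]); K=p["mtx"]; T=np.array(p["T"])
    x=(u[0]-K[0][2])/K[0][0]; y=(u[1]-K[1][2])/K[1][1]
    if p.get("name")=="wrist":
        r=np.hypot(x,y); d=np.array([x/r*np.sin(r),y/r*np.sin(r),np.cos(r)]) if r>1e-9 else np.array([0,0,1.])
    else: d=np.array([x,y,1.])
    d=T[:3,:3]@d
    return T[:3,3],d/np.linalg.norm(d)
def tri(rs):
    A=np.zeros((3,3));b=np.zeros(3)
    for o,d in rs:
        P=np.eye(3)-np.outer(d,d);A+=P;b+=P@o
    X=np.linalg.solve(A,b)
    return X,[np.linalg.norm((np.eye(3)-np.outer(d,d))@(X-o))*1000 for o,d in rs]
def onz(r,z):
    o,d=r; return o+d*(z-o[2])/d[2]
def px(p,X):
    T=np.array(p["T"]);K=p["mtx"];c=T[:3,:3].T@(np.array(X)-T[:3,3])
    if p.get("name")=="wrist":
        th=np.arctan2(np.hypot(c[0],c[1]),c[2]);s=th/np.hypot(c[0],c[1])
        return K[0][0]*c[0]*s+K[0][2],K[1][1]*c[1]*s+K[1][2]
    return K[0][0]*c[0]/c[2]+K[0][2],K[1][1]*c[1]/c[2]+K[1][2]
def shot(n,save=None):
    p=arm.get_image(n); p["name"]=n; p["mtx"]=np.array(p["mtx"])
    if save: cv2.imwrite("pics/"+save,p["frame"][:,:,::-1])
    return p
E
cat > a.py <<'E'
from h import *
np.set_printoptions(precision=4,suppress=True)
ps={n:shot(n,n+"0.png") for n in("side","top","wrist")}
print(arm.observe())
for n,p in ps.items(): print(n,p["T"][:3,3],p["T"][:3,2],p["mtx"][0])
for l in("spindle","slot","clip","clip_pocket","wedge","wedge_grip","holder","holder_mouth","stand"):
    rs=[]
    for n,p in ps.items():
        q=arm.place_of(l,p)
        if q: print(l,n,q[0]["conf"],q[0]["centre"],len(q)); rs.append(ray(p,q[0]["centre"])) if n!="wrist" else 0
    if len(rs)>1: print("   ",*tri(rs))
im=np.hstack([cv2.resize(ps[n]["frame"],(400,300)) for n in("side","top")])
im=np.vstack([im,np.hstack([cv2.resize(ps["wrist"]["frame"],(400,300)),np.zeros((300,400,3),np.uint8)])])
cv2.imwrite("pics/all0.png",im[:,:,::-1])
E
python3 a.py
```

```text
pics
{'clock': 0.15, 'joints': array([-1.2876,  0.435 ,  0.025 ,  1.5739, -0.0116,  1.134 , -0.0751]), 'dq': array([ 0.001 , -0.0019, -0.0003, -0.002 ,  0.0002,  0.0008, -0.0004]), 'joint_efforts': array([  0.0015, -66.8259,   0.9857, -31.4696,  -0.0605,   0.0393,
         0.0001]), 'position': array([0.2351, 0.5787, 0.2261]), 'ee_rot': array([-0.6024, -3.0832,  0.0019]), 'force': array([-0.1488, -0.3758,  0.0367]), 'ft_torque': array([-0.0529, -0.0016,  0.0304]), 'gripper_force': 0.0, 'width': 1.0002297548771695}
side [0.3061 0.782  0.7497] [ 0.2297 -0.7469 -0.624 ] [395.2517   0.     253.6208]
top [ 0.4107 -0.0107  1.2833] [ 0.0983 -0.0062 -0.9951] [424.3896   0.     257.6825]
wrist [0.1706 0.6062 0.3841] [ 0.242  -0.1    -0.9651] [297.3186   0.     261.0315]
spindle side 0.87 [0.4818, 0.4971] 1
spindle top 0.58 [0.4979, 0.4401] 1
    [ 0.5758 -0.0103  0.0814] [np.float64(6.272957859977021), np.float64(6.272957859977076)]
slot side 0.79 [0.4949, 0.5083] 1
slot top 0.87 [0.5002, 0.4742] 1
    [ 0.5483 -0.0128  0.0696] [np.float64(2.5334542977739196), np.float64(2.533454297774023)]
c
[... 343 characters left out ...]
side 0.35 [0.5303, 0.3867] 1
wedge_grip side 0.76 [0.4617, 0.732] 1
wedge_grip top 0.62 [0.2744, 0.5151] 2
    [0.4877 0.3051 0.1087] [np.float64(1.8966318391410089), np.float64(1.8966318391410792)]
holder side 0.86 [0.4654, 0.8076] 1
holder top 0.94 [0.2934, 0.5206] 1
    [0.4873 0.3026 0.0071] [np.float64(3.5109341235636466), np.float64(3.510934123563621)]
holder_mouth side 0.74 [0.4564, 0.7531] 2
holder_mouth top 0.87 [0.2818, 0.5086] 1
    [0.496  0.303  0.0769] [np.float64(3.0540583674258412), np.float64(3.0540583674259802)]
stand side 0.62 [0.482, 0.5531] 1
stand top 0.73 [0.499, 0.4607] 1
    [ 0.569  -0.0112  0.003 ] [np.float64(0.04107253832135564), np.float64(0.041072538321278315)]
```

View pics/all0.png

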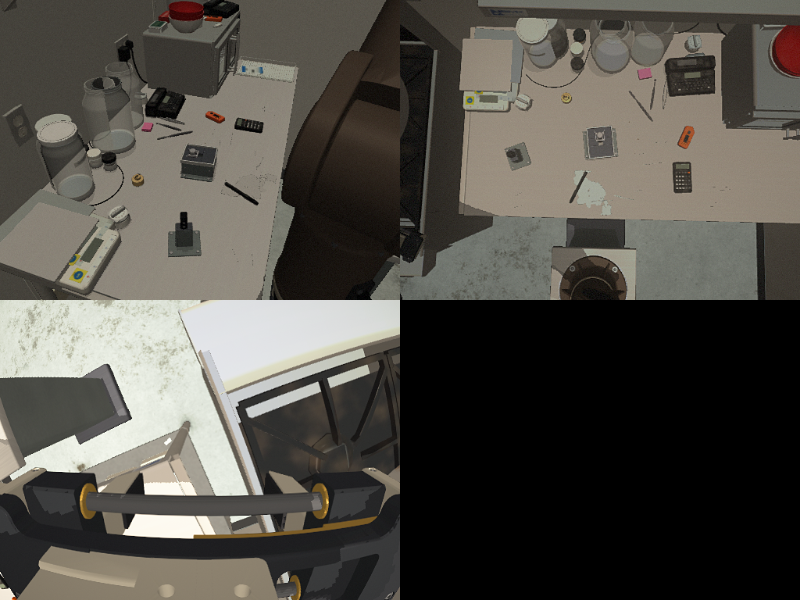

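The stand is near the middle, with its spindle at about (600,137) in the combined picture's top view. The holder with the black wedge is on the left, at about (515,153), and both are turned a little. I'll move above the holder for a close look.

Call:
carry_out(
  claw=[9.18,9.18,9.18,9.18,9.18,9.18,9.18,9.18,9.18,9.18,9.18,9.18,9.18,9.18,9.18],
  delta_pos=[
    [-2.4,-1.13,-0.1],
    [-2.4,-1.13,-0.1],
    [-2.4,-1.13,-0.1],
    [-2.4,-1.13,-0.1],
    [-2.4,-1.13,-0.1],
    [-2.4,-1.13,-0.1],
    [-2.4,-1.13,-0.1],
    [-2.4,-1.13,-0.1],
    [-2.4,-1.13,-0.1],
    [-2.4,-1.13,-0.1],
    [-2.4,-1.13,-0.1],
    [-2.4,-1.13,-0.1],
    [-2.4,-1.13,-0.1],
    [-2.4,-1.13,-0.1],
    [0,0,0],
  ],
  angular=[
    [0,0,0],
    [0,0,0],
    [0,0,0],
    [0,0,0],
    [0,0,0],
    [0,0,0],
    [0,0,0],
    [0,0,0],
    [0,0,0],
    [0,0,0],
    [0,0,0],
    [0,0,0],
    [0,0,0],
    [0,0,0],
    [0,0,0],
  ],
)

```text
clock: 3.0
position: [0.49, 0.3021, 0.2411]
ee_rot: [0.611, 3.079, -0.002]
force: [0.6, -0.1, -0.1]
width: 0.999
gripper_force: 0.0
```

```bash
cat > b.py <<'E'
from h import *
np.set_printoptions(precision=4,suppress=True)
w=shot("wrist","w1.png"); o=arm.observe(); print(o["clock"],o["position"],o["ee_rot"],o["force"])
print(w["T"][:3,3],w["T"][:3,2])
for l,z in(("wedge_grip",.102),("holder",0),("holder_mouth",.076),("wedge",.008)):
    for q in arm.place_of(l,w)[:2]: print(l,q["conf"],np.array(q["centre"])*[512,384],onz(ray(w,q["centre"]),z))
t=arm.trace("holder",w)
if t: 
    m=t[0]["region"].astype(np.uint8); c=max(cv2.findContours(m,0,2)[0],key=cv2.contourArea)
    pts=np.array([onz(ray(w,(q[0][0]/512,q[0][1]/384)),0.)[:2] for q in c],np.float32)
    print(cv2.minAreaRect(pts*1000))
E
python3 b.py
```

```text
3.05 [0.4884 0.3042 0.2409] [ 0.6079  3.0814 -0.0004] [-0.3     0.0821 -0.9474]
[0.4254 0.3301 0.399 ] [ 0.2437 -0.1015 -0.9645]
wedge_grip 0.59 [265.0112 180.288 ] [0.4915 0.307  0.102 ]
holder 0.62 [263.2192 162.7008] [0.4905 0.306  0.    ]
holder_mouth 0.81 [262.6048 176.6016] [0.4923 0.304  0.076 ]
wedge 0.59 [267.1104 169.6896] [0.5    0.3077 0.008 ]
((492.315673828125, 304.27203369140625), (92.99736785888672, 81.3130111694336), 21.63826560974121)
```

View pics/w1.png

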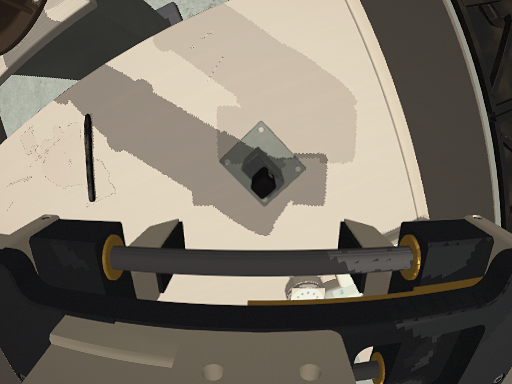

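The foot plate shows at (263,162) as a diamond, and the black handle leans at (263,185). The fitted rectangle is 93×81 mm, which matches the plate, with a yaw of about 21.6°. I'll turn the tool to line up with it and look again from the new place.

Call:
carry_out(
  claw=[9.18,9.18,9.18,9.18,9.18,9.18,9.18],
  delta_pos=[
    [0,0,0],
    [0,0,0],
    [0,0,0],
    [0,0,0],
    [0,0,0],
    [0,0,0],
    [0,0,0],
  ],
  angular=[
    [0,0,-0.125],
    [0,0,-0.125],
    [0,0,-0.125],
    [0,0,-0.125],
    [0,0,-0.125],
    [0,0,-0.125],
    [0,0,0],
  ],
)

```text
clock: 4.0
position: [0.4865, 0.3067, 0.2407]
ee_rot: [0.574, -3.089, -0.0]
force: [-0.8, 0.2, -0.0]
width: 1.0
gripper_force: 0.0
```

```bash
sed -i 's/w1.png/w2.png/' b.py; cat >> b.py <<'E'
if t: print(m.sum())
rs={}
tp=shot("top"); sd=shot("side")
for l in("wedge_grip","holder_mouth","holder"):
    r=[]
    for p in(w,tp,sd):
        q=arm.place_of(l,p)
        if q: r.append(ray(p,q[0]["centre"]))
    print(l,*tri(r))
Rm=R.from_rotvec(o["ee_rot"]).as_matrix(); print(Rm, o["joints"])
cv2.imwrite("pics/w2c.png",cv2.resize(w["frame"][60:260,160:400,::-1],(720,600)))
E
python3 b.py
```

```text
4.05 [0.4865 0.3066 0.2407] [ 0.5664 -3.0899 -0.0005] [-1.106   0.6509  0.006 ]
[0.4215 0.282  0.3988] [ 0.2437  0.0953 -0.9652]
wedge_grip 0.77 [259.0208 182.4   ] [0.4888 0.3061 0.102 ]
wedge_grip 0.19 [201.1136 284.1984] [0.6296 0.2863 0.102 ]
holder 0.57 [259.2768 165.8112] [0.49   0.3064 0.    ]
holder_mouth 0.93 [258.304  177.2928] [0.4895 0.3054 0.076 ]
holder_mouth 0.57 [129.6896  38.784 ] [0.3889 0.1084 0.076 ]
wedge 0.63 [257.8944 175.7184] [0.502 0.309 0.008]
((492.6648864746094, 304.5426940917969), (90.89057922363281, 79.7642822265625), 21.0588321685791)
2885
wedge_grip [0.4958 0.3021 0.0917] [np.float64(6.74739250192737), np.float64(9.521781482506777), np.float64(5.317926316435978)]
holder_mouth [0.4927 0.3071 0.0777] [np.float64(3.942353163665732), np.float64(3.259844401483384), np.float64(0.7739153638180429)]
holder [0.4926 0.303  0.0047] [np.float64(4.520590210016539), np.float64(5.881845455284623), np.float64(2.835638003354231)]
[[-0.935  -0.3547 -0.0002]
 [-0.3547  0.935   0.0003]
 [ 0.0001  0.0003 -1.    ]] [-0.648   0.3434 -0.0093  1.6773  0.0031  1.121   1.2753]
```

View pics/w2c.png

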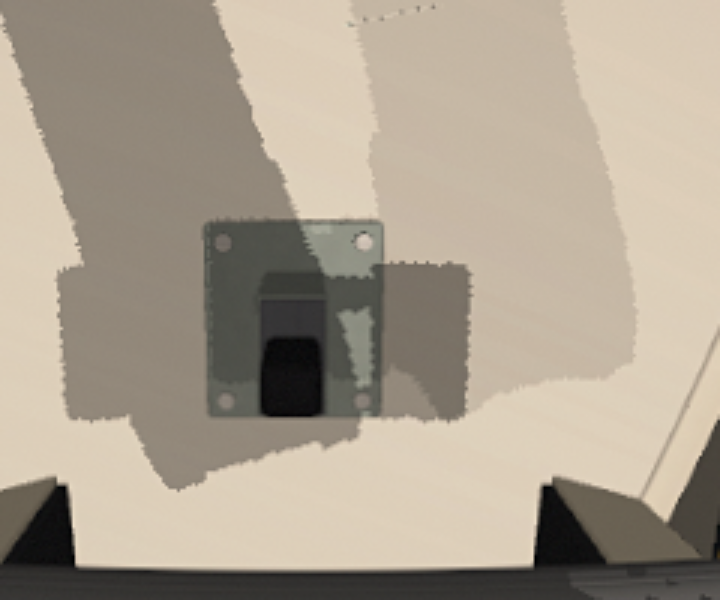

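The holder stands square to the tool, with its plate at rows 133–198 and columns 228–287 of the full image. The handle is at about column 257, so roughly 3–4 mm to one side of the tool axis. I'll correct for that and go down.

Call:
carry_out(
  claw=[9.18,9.18,9.18,9.18,9.18,9.18,9.18,9.18,9.18,9.18,9.18],
  delta_pos=[
    [-0.16,-0.16,0.5],
    [-0.16,-0.16,1.5],
    [0,0,2],
    [0,0,2],
    [0,0,2],
    [0,0,2],
    [0,0,2],
    [0,0,1.5],
    [0,0,1.2],
    [0,0,0.87],
    [0,0,0],
  ],
  angular=[
    [0,0,0],
    [0,0,0],
    [0,0,0],
    [0,0,0],
    [0,0,0],
    [0,0,0],
    [0,0,0],
    [0,0,0],
    [0,0,0],
    [0,0,0],
    [0,0,0],
  ],
)

```text
clock: 5.95
position: [0.4906, 0.3038, 0.084]
ee_rot: [0.568, -3.088, 0.001]
force: [0.1, -0.1, -0.2]
width: 1.001
gripper_force: 0.0
```

Call:
carry_out(
  claw=[4,2.5,2.5,2.5,1.5,1.5,1,1,1,1],
  delta_pos=[
    [0,0,0],
    [0,0,0],
    [0,0,0],
    [0,0,0],
    [0,0,0],
    [0,0,0],
    [0,0,0],
    [0,0,0],
    [0,0,0],
    [0,0,0],
  ],
  angular=[
    [0,0,0],
    [0,0,0],
    [0,0,0],
    [0,0,0],
    [0,0,0],
    [0,0,0],
    [0,0,0],
    [0,0,0],
    [0,0,0],
    [0,0,0],
  ],
  force=60,
)

```text
clock: 6.95
position: [0.4911, 0.3042, 0.085]
ee_rot: [-0.569, 3.09, -0.0]
force: [-0.4, -0.6, -0.0]
width: 0.221
gripper_force: 60.0
```

```bash
cat > s.py <<'E'
from h import *
np.set_printoptions(precision=4,suppress=True)
o=arm.observe(); 
for k in("clock","position","ee_rot","force","ft_torque","width","gripper_force","joints"): print(k,o[k])
E
python3 s.py
```

```text
clock 6.95
position [0.4911 0.3042 0.085 ]
ee_rot [-0.5689  3.0896 -0.    ]
force [-0.366  -0.5606 -0.0367]
ft_torque [ 0.0453  0.0393 -0.0121]
width 0.22063382381839483
gripper_force 59.99994993209839
joints [-0.6364  0.5123 -0.0149  1.8445  0.0104  0.7849  1.2782]
```

Call:
carry_out(
  claw=[1,1,1,1,1,1,1,1,1],
  delta_pos=[
    [0,0,-0.5],
    [0,0,-1],
    [0,0,-1.5],
    [0,0,-2],
    [0,0,-2],
    [0,0,-1.5],
    [0,0,-1],
    [0,0,-0.5],
    [0,0,0],
  ],
  angular=[
    [0,0,0],
    [0,0,0],
    [0,0,0],
    [0,0,0],
    [0,0,0],
    [0,0,0.121],
    [0,0,0.121],
    [0,0,0.121],
    [0,0,0],
  ],
)

```text
clock: 7.85
position: [0.4915, 0.3047, 0.1867]
ee_rot: [0.001, 3.14, 0.002]
force: [0.2, 0.3, -1.3]
width: 0.212
gripper_force: 60.0
```

Call:
carry_out(
  claw=[1,1,1,1,1,1,1,1,1,1,1,1,1],
  delta_pos=[
    [-0.7,-1.5,0],
    [-1.2,-2.7,0],
    [-1.2,-2.7,0],
    [-1.2,-2.7,0],
    [-1.2,-2.7,0],
    [-1.2,-2.7,0],
    [-1.2,-2.7,0],
    [-1.2,-2.7,0],
    [-1.2,-2.7,0],
    [-1.2,-2.7,0],
    [-1.2,-2.7,0],
    [-1.2,-2.7,0],
    [0,0,0],
  ],
  angular=[
    [0,0,0],
    [0,0,0],
    [0,0,0],
    [0,0,0],
    [0,0,0],
    [0,0,0],
    [0,0,0],
    [0,0,0],
    [0,0,0],
    [0,0,0],
    [0,0,0],
    [0,0,0],
    [0,0,0],
  ],
)

```text
clock: 9.15
position: [0.6311, -0.0151, 0.1846]
ee_rot: [-0.005, -3.142, 0.006]
force: [0.7, 0.5, -0.8]
width: 0.212
gripper_force: 60.0
```

```bash
cat > c.py <<'E'
from h import *
import sys
np.set_printoptions(precision=4,suppress=True)
w=shot("wrist","w%s.png"%sys.argv[1]); o=arm.observe(); print(o["clock"],o["position"],o["ee_rot"],o["force"],o["joints"][6])
for l,z in(("spindle",.078),("slot",.06),("clip",.06),("clip_pocket",.066),("stand",0)):
    for q in arm.place_of(l,w)[:2]: print(l,q["conf"],np.array(q["centre"])*[512,384],onz(ray(w,q["centre"]),z))
for p,n in((w,"w"),(shot("top"),"t")):
  t=arm.trace("stand",p)
  if t:
    m=t[0]["region"].astype(np.uint8); c=max(cv2.findContours(m,0,2)[0],key=cv2.contourArea)
    pts=np.array([onz(ray(p,(q[0][0]/512,q[0][1]/384)),.067)[:2] for q in c],np.float32)
    print(n,m.sum(),cv2.minAreaRect(pts*1000))
cv2.imwrite("pics/w%sc.png"%sys.argv[1],cv2.resize(w["frame"][60:260,140:380,::-1],(720,600),interpolation=cv2.INTER_CUBIC))
E
python3 c.py 3
```

```text
9.2 [ 0.6304 -0.012   0.1845] [-0.0017 -3.1408  0.0028] [ 1.1881  0.259  -1.248 ] 1.5786792982003937
spindle 0.92 [267.776  123.4944] [ 0.5714 -0.0085  0.078 ]
slot 0.76 [263.424  101.4912] [ 0.5512 -0.0123  0.06  ]
clip 0.57 [265.1136 125.4912] [ 0.574  -0.0107  0.06  ]
clip_pocket 0.81 [267.3152 109.0176] [ 0.5584 -0.0087  0.066 ]
stand 0.78 [267.3152 120.9984] [ 0.5715 -0.0076  0.    ]
stand 0.48 [270.08   124.4928] [ 0.5755 -0.0044  0.    ]
w 12606 ((547.8285522460938, -13.075637817382812), (117.2984848022461, 105.02799224853516), 7.339641094207764)
```

View pics/w3.png

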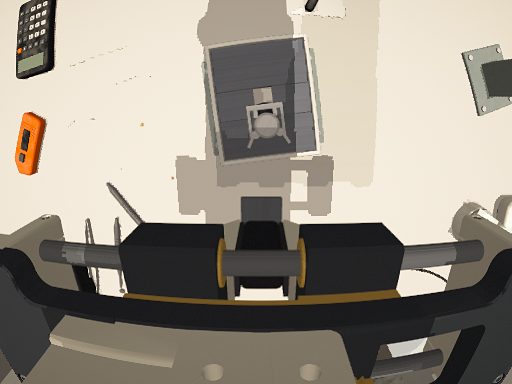

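The wrist picture shows the stand turned by about 7°. The spindle head is at (267,123), the slot at (263,100) in front of it, and the clip's arms are around the head. The wedge hangs out of view of the stand, with its collar and blade at (262,240). I'll align to the yaw and look again from closer.

Call:
carry_out(
  claw=[1,1,1,1],
  delta_pos=[
    [0,0.5,0.5],
    [0,0.5,0.5],
    [0,0,0],
    [0,0,0],
  ],
  angular=[
    [0,0,-0.064],
    [0,0,-0.064],
    [0,0,0],
    [0,0,0],
  ],
)

```text
clock: 10.0
position: [0.63, 0.0025, 0.1751]
ee_rot: [0.201, -3.135, -0.0]
force: [-1.0, -0.1, -1.4]
width: 0.216
gripper_force: 60.0
```

```bash
python3 c.py 4
```

```text
10.05 [0.6302 0.0022 0.1753] [-0.2001  3.1349 -0.0002] [ 0.3806 -0.1873 -0.9286] 1.671043201343037
spindle 0.7 [258.2016 125.1072] [ 0.5722 -0.0067  0.078 ]
spindle 0.66 [444.5184 249.7152] [0.6702 0.2137 0.078 ]
slot 0.89 [256.6144 102.4896] [ 0.5526 -0.0108  0.06  ]
clip 0.81 [255.5904 125.4912] [ 0.5737 -0.0091  0.06  ]
clip 0.48 [257.28   125.1072] [ 0.5731 -0.0076  0.06  ]
clip_pocket 0.76 [257.0752 108.4032] [ 0.558  -0.0096  0.066 ]
stand 0.78 [255.7952 120.1152] [ 0.5704 -0.0103  0.    ]
w 13345 ((547.9468994140625, -12.338764190673828), (115.45043182373047, 104.69813537597656), 7.487203598022461)
```

View pics/w4c.png

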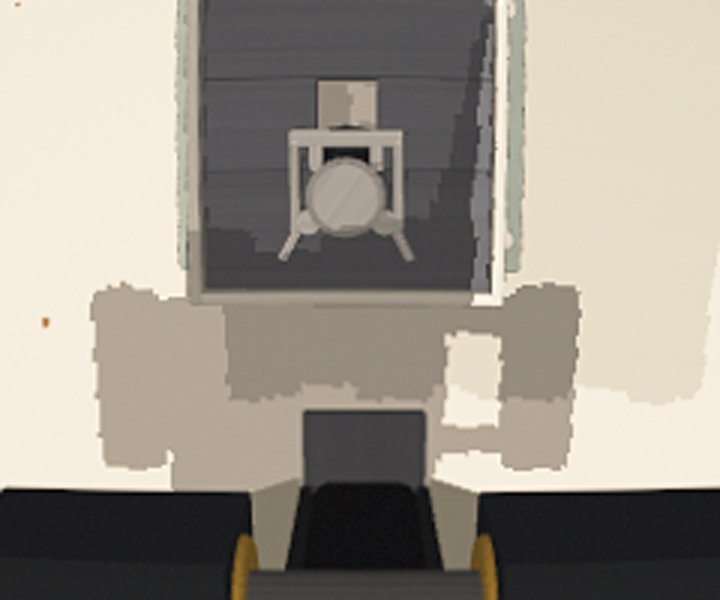

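```bash
cat > d.py <<'E'
from h import *
np.set_printoptions(precision=4,suppress=True)
p=shot("wrist"); o=arm.observe(); P=o["position"]; Rm=R.from_rotvec(o["ee_rot"]).as_matrix()
print(P,Rm[:,0],np.degrees(np.arctan2(-Rm[1,0],-Rm[0,0])),p["T"][:3,:3].T@Rm)
def f(x,y,z,n):
    X=onz(ray(p,((140+x/3)/512,(60+y/3)/384)),z); print(n,X,"tool",Rm.T@(X-P)*1000)
f(346,197,.078,"head"); f(306,197,.076,"headL"); f(387,197,.076,"headR")
f(289,132,.066,"barL"); f(403,132,.066,"barR"); f(317,81,.06,"slotL"); f(378,81,.06,"slotR"); f(347,81,.06,"slotback")
f(346,129,.066,"bar back")
zc=P[2]-.005
f(303,409,zc,"collarL"); f(426,409,zc,"collarR")
f(316,150,.066,"prongL");f(376,150,.066,"prongR")
E
python3 d.py
```

```text
[0.6301 0.0023 0.1751] [-0.9917 -0.1286 -0.0001] 7.38740307806236 [[ 0.0017  1.     -0.0002]
 [-0.9652  0.0016 -0.2617]
 [-0.2617  0.0007  0.9652]]
head [ 0.5731 -0.0093  0.078 ] tool [58.0249 -4.1918 97.0688]
headL [ 0.5746 -0.0207  0.076 ] tool [ 57.9847 -15.7036  99.0688]
headR [0.5717 0.0023 0.076 ] tool [57.9606  7.5127 99.0687]
barL [ 0.5564 -0.0287  0.066 ] tool [ 77.1041 -21.3017 109.0674]
barR [0.5521 0.0047 0.066 ] tool [ 77.0356  12.433  109.0673]
slotL [ 0.5397 -0.0228  0.06  ] tool [ 92.864  -13.2834 115.0662]
slotR [ 0.5374 -0.0046  0.06  ] tool [ 92.8206   5.1003 115.0662]
slotback [ 0.5386 -0.0138  0.06  ] tool [ 92.806   -4.2369 115.0662]
bar back [ 0.5535 -0.0121  0.066 ] tool [ 77.8646  -4.4149 109.0673]
collarL [ 0.6096 -0.0112  0.1701] tool [ 22.1353 -10.7581   4.9984]
collarR [0.6065 0.012  0.1701] tool [22.173  12.7049  4.9983]
prongL [ 0.5608 -0.0201  0.066 ] tool [ 71.6133 -13.3017 109.0678]
prongR [ 0.5586 -0.0025  0.066 ] tool [ 71.5817   4.4642 109.0677]
```

The crop shows the head centred at (346,197), the clip bar at y≈130 over columns 289–403, and the slot over columns 317–378, all square to the tool. The sizes agree with the given ones. The collar centre at column 364 serves as the in-hand reference, so the pocket lies about 5.4 mm in tool −y. I'll move to the robot side of the pocket and check the tip height in the side view.

Call:
carry_out(
  claw=[1,1,1,1,1,1,1,1,1,1],
  delta_pos=[
    [1,-0.09,0],
    [1.8,-0.09,0],
    [1.8,-0.09,0],
    [1.8,-0.09,0],
    [1.7,-0.09,0],
    [1,-0.09,0.1],
    [0,0,0.5],
    [0,0,0.5],
    [0,0,0.4],
    [0,0,0],
  ],
  angular=[
    [0,0,0],
    [0,0,0],
    [0,0,0],
    [0,0,0],
    [0,0,0],
    [0,0,0],
    [0,0,0],
    [0,0,0],
    [0,0,0],
    [0,0,0],
  ],
)

```text
clock: 11.5
position: [0.5406, -0.0146, 0.1591]
ee_rot: [0.203, -3.134, 0.0]
force: [-0.7, 0.1, -0.8]
width: 0.215
gripper_force: 60.0
```

```bash
cat > e.py <<'E'
from h import *
import sys
np.set_printoptions(precision=4,suppress=True)
p=shot("side"); o=arm.observe(); P=o["position"]; Rm=R.from_rotvec(o["ee_rot"]).as_matrix()
print(o["clock"],P,np.degrees(np.arctan2(-Rm[1,0],-Rm[0,0])),o["force"],o["ft_torque"])
c=np.array(px(p,P)).astype(int); print(c)
a,b=c[0]-50,c[1]-30
cv2.imwrite("pics/s%s.png"%sys.argv[1],cv2.resize(p["frame"][b:b+75,a:a+100,::-1],(800,600),interpolation=cv2.INTER_CUBIC))
print("crop",a,b)
for n,X in dict(tip=Rm@[-.009,0,.077]+P,grip=P,spindle=[.5731,-.0093,.078],deck=[.5731,-.0093,.06],col=Rm@[0.022,0.,.005]+P).items():
    q=np.array(px(p,X)); print(n,q,(q-[a,b])*8)
E
python3 e.py 1
```

```text
11.55 [ 0.5407 -0.0146  0.1594] 7.409514259753331 [ 0.0317 -0.8061 -1.3704] [0.0682 0.0002 0.0303]
[257 168]
crop 207 138
tip [253.9845 191.4196] [375.876  427.3568]
grip [257.8331 168.5097] [406.6649 244.0774]
spindle [245.2366 191.8522] [305.893  430.8178]
deck [245.232  196.9726] [305.8558 471.7805]
col [266.2139 171.0732] [473.7111 264.586 ]
```

View pics/s1.png

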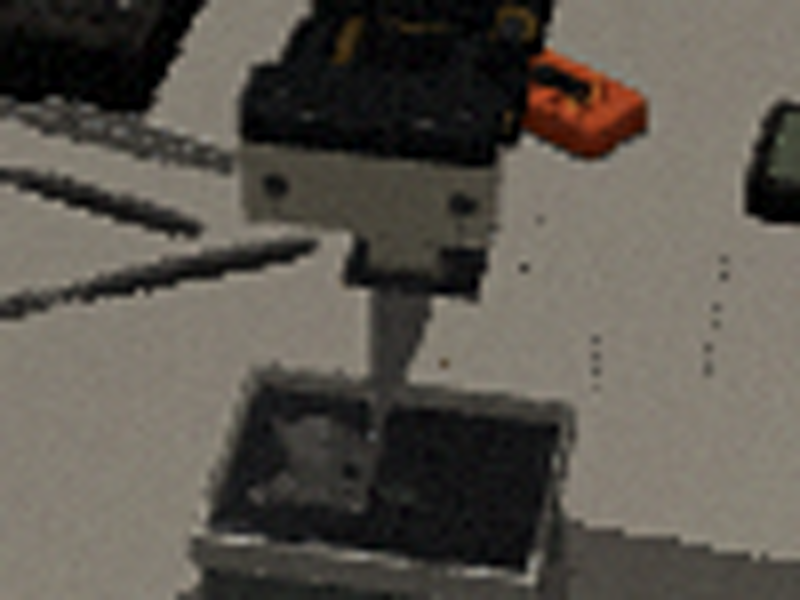

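The side view shows the wedge hanging with its tip at about (375,440), level with the spindle head top at about (305,440), which is as predicted. Next I lower the tip beside the head and feel towards +x.

Call:
carry_out(
  claw=[1,1,1,1,1,1,1,1],
  delta_pos=[
    [0,0,0.3],
    [0,0,0.3],
    [0,0,0.3],
    [-0.2,0,0],
    [-0.2,0,0],
    [-0.1,0,0],
    [-0.1,0,0],
    [0,0,0],
  ],
  angular=[
    [0,0,0],
    [0,0,0],
    [0,0,0],
    [0,0,0],
    [0,0,0],
    [0,0,0],
    [0,0,0],
    [0,0,0],
  ],
)

```text
clock: 12.35
position: [0.5467, -0.014, 0.1511]
ee_rot: [-0.203, 3.135, 0.0]
force: [0.1, -0.1, -1.1]
width: 0.216
gripper_force: 60.0
```

Call:
carry_out(
  claw=[1,1,1],
  delta_pos=[
    [-0.05,0,0],
    [-0.05,0,0],
    [0,0,0],
  ],
  angular=[
    [0,0,0],
    [0,0,0],
    [0,0,0],
  ],
)

```text
clock: 12.65
position: [0.5476, -0.0138, 0.1511]
ee_rot: [-0.203, 3.135, 0.0]
force: [-0.4, 0.8, -0.5]
width: 0.217
gripper_force: 60.0
```

Call:
carry_out(
  claw=[1,1,1],
  delta_pos=[
    [-0.05,0,0],
    [-0.05,0,0],
    [0,0,0],
  ],
  angular=[
    [0,0,0],
    [0,0,0],
    [0,0,0],
  ],
)

```text
clock: 12.95
position: [0.5482, -0.0137, 0.1509]
ee_rot: [0.203, -3.134, -0.0]
force: [-1.0, 0.8, -0.8]
width: 0.217
gripper_force: 60.0
```

```bash
cat >> s.py <<'E'
T0=np.array([.5731,-.0093,0]);a=np.radians(7.4);X=np.array([np.cos(a),np.sin(a),0]);Y=np.array([-np.sin(a),np.cos(a),0])
d=o["position"]-T0;f=o["force"]; print("stand mm",d@X*1e3,d@Y*1e3,d[2]*1e3,"F",f@X,f@Y,f[2])
Rm=R.from_rotvec(o["ee_rot"]).as_matrix(); print("tilt",Rm[:2,2])
E
python3 s.py
```

```text
clock 12.95
position [ 0.5482 -0.0137  0.1509]
ee_rot [ 0.2026 -3.1344 -0.0001]
force [-1.01    0.8403 -0.8143]
ft_torque [ 0.0184  0.286  -0.0203]
width 0.21720279327537767
gripper_force 59.99971389770508
joints [-0.1613  0.388   0.1185  1.8623 -0.0574  0.8952  1.6842]
stand mm -25.26760374775472 -1.1793768094856645 150.90084679498875 F -0.8933211013587397 0.9634045577786645 -0.8142659827737322
tilt [-0.0007 -0.    ]
```

Call:
carry_out(
  claw=[1,1],
  delta_pos=[
    [-0.05,0,0],
    [0,0,0],
  ],
  angular=[
    [0,0,0],
    [0,0,0],
  ],
)

```text
clock: 13.15
position: [0.5485, -0.0137, 0.1508]
ee_rot: [0.203, -3.134, -0.0]
force: [-2.7, -0.5, -1.8]
width: 0.217
gripper_force: 60.0
```

```bash
python3 s.py | egrep "torque|stand"
```

```text
ft_torque [-0.0295  0.8165  0.0216]
stand mm -25.00154100045335 -1.2238558546892242 150.8130623902691 F -2.766246547256347 -0.13216658296406225 -1.7534834280851155
```

Contact with the head comes at TCP −25.3 mm in the stand frame, so the blade sits about 4.8 mm off centre towards +x, which agrees with the side view. I'll ease back half a millimetre and go down gently.

Call:
carry_out(
  claw=[1,1,1,1,1,1,1],
  delta_pos=[
    [0.06,0,0],
    [0,0,0.1],
    [0,0,0.1],
    [0,0,0.1],
    [0,0,0.1],
    [0,0,0.1],
    [0,0,0],
  ],
  angular=[
    [0,0,0],
    [0,0,0],
    [0,0,0],
    [0,0,0],
    [0,0,0],
    [0,0,0],
    [0,0,0],
  ],
)

```text
clock: 13.85
position: [0.5483, -0.0137, 0.1458]
ee_rot: [0.203, -3.135, -0.0]
force: [-1.8, -1.1, -1.9]
width: 0.213
gripper_force: 60.0
```

```bash
python3 s.py | egrep "torque|stand"
```

```text
ft_torque [-0.0098  0.7131  0.0479]
stand mm -25.198091372287596 -1.1757417437125235 145.8135182543061 F -1.8870680524875891 -0.8603748273350977 -1.9256444631731884
```

Call:
carry_out(
  claw=[1,1,1],
  delta_pos=[
    [0,0,0.05],
    [0,0,0.05],
    [0,0,0],
  ],
  angular=[
    [0,0,0],
    [0,0,0],
    [0,0,0],
  ],
)

```text
clock: 14.15
position: [0.5483, -0.0137, 0.145]
ee_rot: [0.203, -3.135, -0.0]
force: [-2.6, -1.1, -1.1]
width: 0.219
gripper_force: 60.0
```

```bash
python3 s.py | egrep "torque|stand"
```

```text
ft_torque [-0.0979  0.841  -0.0429]
stand mm -25.185730763840063 -1.1804446595563836 144.95671879087092 F -2.7489717876628643 -0.7496112649825657 -1.104638059811742
```

Call:
carry_out(
  claw=[1,1,1,1],
  delta_pos=[
    [0.03,0,0.05],
    [0,0,0.05],
    [0,0,0.05],
    [0,0,0],
  ],
  angular=[
    [0,0,0],
    [0,0,0],
    [0,0,0],
    [0,0,0],
  ],
)

```text
clock: 14.55
position: [0.5482, -0.0138, 0.1435]
ee_rot: [-0.203, 3.135, 0.0]
force: [-2.9, -0.5, -1.5]
width: 0.219
gripper_force: 60.0
```

Call:
carry_out(
  claw=[1,1,1],
  delta_pos=[
    [0,0,0.05],
    [0,0,0.05],
    [0,0,0],
  ],
  angular=[
    [0,0,0],
    [0,0,0],
    [0,0,0],
  ],
)

```text
clock: 14.85
position: [0.5482, -0.0137, 0.1425]
ee_rot: [-0.203, 3.135, 0.0]
force: [-2.8, 0.6, -2.0]
width: 0.213
gripper_force: 60.0
```

```bash
python3 s.py | egrep "torque|stand"
```

```text
ft_torque [ 0.0064  0.6044 -0.0049]
stand mm -25.308942454892424 -1.169973165882139 142.45744783304147 F -2.6623077944675106 0.9340871278490362 -1.9724817067876659
```

Call:
carry_out(
  claw=[1,1,1],
  delta_pos=[
    [0,0,0.05],
    [0,0,0.05],
    [0,0,0],
  ],
  angular=[
    [0,0,0],
    [0,0,0],
    [0,0,0],
  ],
)

```text
clock: 15.15
position: [0.5482, -0.0138, 0.1415]
ee_rot: [-0.203, 3.135, 0.0]
force: [-1.5, 0.5, -2.0]
width: 0.216
gripper_force: 60.0
```

```bash
python3 s.py | egrep "torque|stand"
```

```text
ft_torque [-0.0366  0.5837  0.001 ]
stand mm -25.300936972139922 -1.2085339212974349 141.47126833904983 F -1.4380461669578761 0.7200147238864438 -2.0194468377273798
```

Call:
carry_out(
  claw=[1,1,1],
  delta_pos=[
    [0,0,0.05],
    [0,0,0.05],
    [0,0,0],
  ],
  angular=[
    [0,0,0],
    [0,0,0],
    [0,0,0],
  ],
)

```text
clock: 15.45
position: [0.5481, -0.0138, 0.1405]
ee_rot: [-0.203, 3.135, 0.0]
force: [-1.5, 0.3, -1.5]
width: 0.216
gripper_force: 60.0
```

```bash
python3 s.py | egrep "torque|stand"
```

```text
ft_torque [ 0.006   0.5242 -0.0144]
stand mm -25.343347357653982 -1.197631308941159 140.46159538941606 F -1.4052818061499943 0.51206583670821 -1.4965624162141018
```

Call:
carry_out(
  claw=[1,1,1,1,1],
  delta_pos=[
    [0,0,0.05],
    [0,0,0.05],
    [0,0,0.05],
    [0,0,0.05],
    [0,0,0],
  ],
  angular=[
    [0,0,0],
    [0,0,0],
    [0,0,0],
    [0,0,0],
    [0,0,0],
  ],
)

```text
clock: 15.95
position: [0.5482, -0.0138, 0.1385]
ee_rot: [-0.203, 3.135, 0.0]
force: [-1.7, -0.8, -1.5]
width: 0.22
gripper_force: 60.0
```

```bash
python3 s.py | egrep "torque|stand"
```

```text
ft_torque [-0.0423  0.4336 -0.0062]
stand mm -25.31564480573575 -1.2136958771939363 138.5024930056148 F -1.8005856269206617 -0.5580346996749104 -1.4678722482570818
```

Call:
carry_out(
  claw=[1,1,1,1,1],
  delta_pos=[
    [0,0,0.05],
    [0,0,0.05],
    [0,0,0.05],
    [0,0,0.05],
    [0,0,0],
  ],
  angular=[
    [0,0,0],
    [0,0,0],
    [0,0,0],
    [0,0,0],
    [0,0,0],
  ],
)

```text
clock: 16.45
position: [0.5482, -0.0138, 0.1366]
ee_rot: [-0.203, 3.135, 0.0]
force: [-2.0, -0.5, 0.7]
width: 0.213
gripper_force: 60.0
```

```bash
python3 s.py | egrep "torque|stand"
```

```text
ft_torque [-0.0699  0.5001 -0.0066]
stand mm -25.225090658002134 -1.2410112202866859 136.60922997488655 F -2.0067947992938246 -0.24415365956412544 0.6676456025516357
```

Call:
carry_out(
  claw=[1,1,1,1,1],
  delta_pos=[
    [0,0,0.05],
    [0,0,0.05],
    [0,0,0.05],
    [0,0,0.05],
    [0,0,0],
  ],
  angular=[
    [0,0,0],
    [0,0,0],
    [0,0,0],
    [0,0,0],
    [0,0,0],
  ],
)

```text
clock: 16.95
position: [0.5483, -0.0138, 0.1347]
ee_rot: [-0.203, 3.135, 0.0]
force: [-1.6, 0.7, 4.2]
width: 0.215
gripper_force: 60.0
```

```bash
python3 s.py | egrep "torque|stand"
```

```text
ft_torque [-0.0448  0.5255  0.0223]
stand mm -25.16940749859151 -1.2272448804764735 134.66046013159323 F -1.4680839730707465 0.8536359482351339 4.241920292994139
```

Call:
carry_out(
  claw=[1,1,1,1],
  delta_pos=[
    [0,0,0.05],
    [0,0,0.05],
    [0,0,0.05],
    [0,0,0],
  ],
  angular=[
    [0,0,0],
    [0,0,0],
    [0,0,0],
    [0,0,0],
  ],
)

```text
clock: 17.35
position: [0.5483, -0.0138, 0.1331]
ee_rot: [-0.203, 3.135, 0.0]
force: [-2.1, -1.1, 5.6]
width: 0.213
gripper_force: 60.0
```

```bash
python3 s.py | egrep "torque|stand"
```

```text
ft_torque [-0.012   0.485  -0.0545]
stand mm -25.158182979571507 -1.2281812365034788 133.12423737632952 F -2.215006135560598 -0.7767359326378119 5.562144131703661
```

Call:
carry_out(
  claw=[1,1,1,1,1,1],
  delta_pos=[
    [0,0,0.05],
    [0,0,0.05],
    [0,0,0.05],
    [0,0,0.05],
    [0,0,0.05],
    [0,0,0],
  ],
  angular=[
    [0,0,0],
    [0,0,0],
    [0,0,0],
    [0,0,0],
    [0,0,0],
    [0,0,0],
  ],
)

```text
clock: 17.95
position: [0.5483, -0.0138, 0.1306]
ee_rot: [-0.203, 3.135, 0.0]
force: [-1.8, -0.3, 3.7]
width: 0.216
gripper_force: 60.0
```

```bash
python3 s.py | egrep "torque|stand"
```

```text
ft_torque [-0.0301  0.5369  0.0193]
stand mm -25.180720511498105 -1.2381968756682171 130.63717358773502 F -1.8598671866067331 -0.016046526726561955 3.6855090401759254
```

Call:
carry_out(
  claw=[1,1,1,1,1],
  delta_pos=[
    [0,0,0.05],
    [0,0,0.05],
    [0,0,0.05],
    [0,0,0.05],
    [0,0,0],
  ],
  angular=[
    [0,0,0],
    [0,0,0],
    [0,0,0],
    [0,0,0],
    [0,0,0],
  ],
)

```text
clock: 18.45
position: [0.5483, -0.0138, 0.1286]
ee_rot: [-0.203, 3.135, 0.0]
force: [-2.1, -0.7, 4.1]
width: 0.215
gripper_force: 60.0
```

```bash
python3 s.py | egrep "torque|stand"
```

```text
ft_torque [-0.0359  0.4555  0.0236]
stand mm -25.178892129069858 -1.239241937197062 128.62088040834908 F -2.1342475362362228 -0.3800906986426702 4.137379563284148
```

Steady at about 5–6 N. Continuing.

Call:
carry_out(
  claw=[1,1,1,1,1,1,1,1,1],
  delta_pos=[
    [0,0,0.05],
    [0,0,0.05],
    [0,0,0.05],
    [0,0,0.05],
    [0,0,0.05],
    [0,0,0.05],
    [0,0,0.05],
    [0,0,0.05],
    [0,0,0],
  ],
  angular=[
    [0,0,0],
    [0,0,0],
    [0,0,0],
    [0,0,0],
    [0,0,0],
    [0,0,0],
    [0,0,0],
    [0,0,0],
    [0,0,0],
  ],
)

```text
clock: 19.35
position: [0.5483, -0.0138, 0.1246]
ee_rot: [-0.203, 3.135, 0.0]
force: [-2.5, -0.0, 4.1]
width: 0.216
gripper_force: 60.0
```

```bash
python3 s.py | egrep "torque|stand"
```

```text
ft_torque [-0.0687  0.3479 -0.0037]
stand mm -25.188646048061145 -1.230622268540647 124.57945970921874 F -2.438211735105745 0.2696968090013552 4.079195695270386
```

Call:
carry_out(
  claw=[1,1,1,1,1,1,1,1,1],
  delta_pos=[
    [0,0,0.05],
    [0,0,0.05],
    [0,0,0.05],
    [0,0,0.05],
    [0,0,0.05],
    [0,0,0.05],
    [0,0,0.05],
    [0,0,0.05],
    [0,0,0],
  ],
  angular=[
    [0,0,0],
    [0,0,0],
    [0,0,0],
    [0,0,0],
    [0,0,0],
    [0,0,0],
    [0,0,0],
    [0,0,0],
    [0,0,0],
  ],
)

```text
clock: 20.25
position: [0.5483, -0.0137, 0.1205]
ee_rot: [-0.203, 3.135, 0.0]
force: [-1.6, -1.0, 3.0]
width: 0.216
gripper_force: 60.0
```

```bash
python3 s.py | egrep "torque|stand"
```

```text
ft_torque [-0.0149  0.3832 -0.0147]
stand mm -25.209783123387027 -1.1964876844594492 120.52251550952143 F -1.7282652964901268 -0.8177967835921216 2.9867237576159242
```

Call:
carry_out(
  claw=[1,1,1,1,1,1,1,1,1,1,1],
  delta_pos=[
    [0,0,0.05],
    [0,0,0.05],
    [0,0,0.05],
    [0,0,0.05],
    [0,0,0.05],
    [0,0,0.05],
    [0,0,0.05],
    [0,0,0.05],
    [0,0,0.05],
    [0,0,0.05],
    [0,0,0],
  ],
  angular=[
    [0,0,0],
    [0,0,0],
    [0,0,0],
    [0,0,0],
    [0,0,0],
    [0,0,0],
    [0,0,0],
    [0,0,0],
    [0,0,0],
    [0,0,0],
    [0,0,0],
  ],
)

```text
clock: 21.35
position: [0.5481, -0.0138, 0.1154]
ee_rot: [-0.203, 3.135, 0.0]
force: [0.0, -0.1, 0.4]
width: 0.212
gripper_force: 60.0
```

```bash
python3 s.py | egrep "torque|stand"
```

```text
ft_torque [ 0.0343 -0.1175 -0.0024]
stand mm -25.321161415379933 -1.203811629170431 115.38819256059705 F 0.02893726332305168 -0.11518257581321342 0.4166269072725419
```

Call:
carry_out(
  claw=[1,1,1,1,1,1,1,1,1,1,1],
  delta_pos=[
    [0,0,0.05],
    [0,0,0.05],
    [0,0,0.05],
    [0,0,0.05],
    [0,0,0.05],
    [0,0,0.05],
    [0,0,0.05],
    [0,0,0.05],
    [0,0,0.05],
    [0,0,0.05],
    [0,0,0],
  ],
  angular=[
    [0,0,0],
    [0,0,0],
    [0,0,0],
    [0,0,0],
    [0,0,0],
    [0,0,0],
    [0,0,0],
    [0,0,0],
    [0,0,0],
    [0,0,0],
    [0,0,0],
  ],
)

```text
clock: 22.45
position: [0.548, -0.0138, 0.1104]
ee_rot: [0.203, -3.135, -0.0]
force: [0.9, 1.5, -0.5]
width: 0.216
gripper_force: 60.0
```

```bash
python3 s.py | egrep "torque|stand"
```

```text
ft_torque [ 0.0752 -0.1891 -0.0887]
stand mm -25.419326035881134 -1.198459754123339 110.35142565397327 F 1.0914126323605036 1.3221680542424201 -0.5478178348110239
```

Call:
carry_out(
  claw=[1,1,1,1,1,1,1,1,1,1,1],
  delta_pos=[
    [0,0,0.1],
    [0,0,0.1],
    [0,0,0.1],
    [0,0,0.1],
    [0,0,0.1],
    [0,0,0.1],
    [0,0,0.1],
    [0,0,0.1],
    [0,0,0.1],
    [0,0,0.1],
    [0,0,0],
  ],
  angular=[
    [0,0,0],
    [0,0,0],
    [0,0,0],
    [0,0,0],
    [0,0,0],
    [0,0,0],
    [0,0,0],
    [0,0,0],
    [0,0,0],
    [0,0,0],
    [0,0,0],
  ],
)

```text
clock: 23.55
position: [0.548, -0.0138, 0.1004]
ee_rot: [0.203, -3.135, -0.0]
force: [-0.1, -0.6, -1.4]
width: 0.213
gripper_force: 60.0
```

```bash
python3 s.py | egrep "torque|stand"
```

```text
ft_torque [0.0661 0.0061 0.0093]
stand mm -25.464502294913864 -1.1839090695802967 100.37835362220962 F -0.13448738571929167 -0.539418218830078 -1.410338318041889
```

Call:
carry_out(
  claw=[1,1,1,1,1,1,1,1,1,1,1,1],
  delta_pos=[
    [0,0,0.08],
    [0,0,0.08],
    [0,0,0.08],
    [0,0,0.08],
    [0,0,0.08],
    [0,0,0.08],
    [0,0,0.08],
    [0,0,0.08],
    [0,0,0.08],
    [0,0,0.08],
    [0,0,0.06],
    [0,0,0],
  ],
  angular=[
    [0,0,0],
    [0,0,0],
    [0,0,0],
    [0,0,0],
    [0,0,0],
    [0,0,0],
    [0,0,0],
    [0,0,0],
    [0,0,0],
    [0,0,0],
    [0,0,0],
    [0,0,0],
  ],
)

```text
clock: 24.75
position: [0.5481, -0.0138, 0.0918]
ee_rot: [0.203, -3.135, -0.0]
force: [-0.1, -0.4, -1.6]
width: 0.217
gripper_force: 60.0
```

```bash
python3 s.py | egrep "torque|stand"; python3 e.py 2
```

```text
ft_torque [ 0.0304  0.1342 -0.0031]
stand mm -25.39898078888639 -1.1994778608777927 91.81855161303396 F -0.13229029456004143 -0.3419943305389765 -1.6238134363780727
24.8 [ 0.5481 -0.0138  0.0919] 7.399527781673347 [-0.6161  0.1894 -0.8719] [-0.0302  0.2088 -0.0088]
[254 188]
crop 204 158
tip [251.04   209.8305] [376.3203 414.644 ]
grip [254.6178 188.7125] [404.9427 245.7002]
spindle [245.2366 191.8522] [329.893  270.8178]
deck [245.232  196.9726] [329.8558 311.7805]
col [262.6563 191.1735] [469.2501 265.3879]
```

View pics/s2.png

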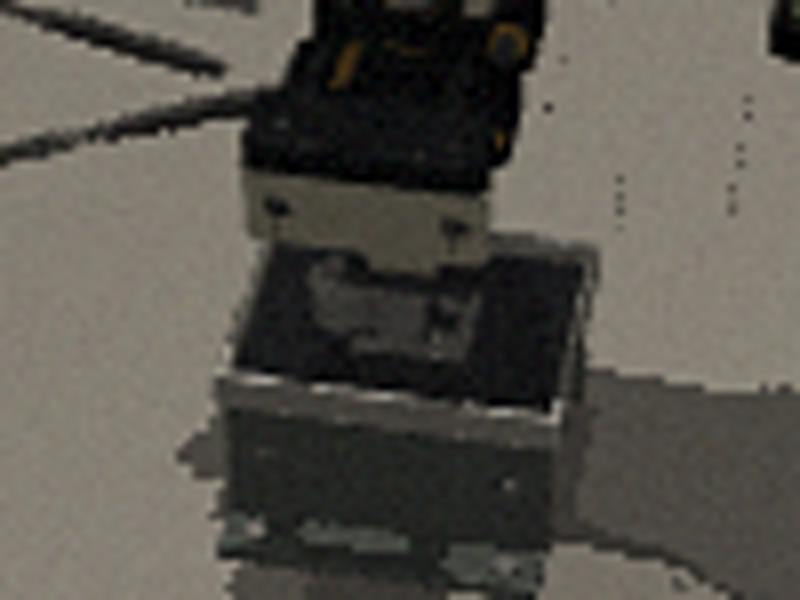

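The side view shows the clip pushed back towards the robot: its bar is at about column 475, against the spindle at about 330. The force fell to nothing, so it looks off. I'll lift straight out and then look from above.

Call:
carry_out(
  claw=[1,1,1,1,1,1,1,1,1,1,1,1,1],
  delta_pos=[
    [0,0,-0.1],
    [0,0,-0.3],
    [0,0,-0.5],
    [0,0,-0.7],
    [0,0,-0.8],
    [0,0,-0.8],
    [0,0,-0.8],
    [0,0,-0.9],
    [0,0,-1],
    [0,0,-1],
    [0,0,-1],
    [0,0,-0.5],
    [0,0,0],
  ],
  angular=[
    [0,0,0],
    [0,0,0],
    [0,0,0],
    [0,0,0],
    [0,0,0],
    [0,0,0],
    [0,0,0],
    [0,0,0],
    [0,0,0],
    [0,0,0],
    [0,0,0],
    [0,0,0],
    [0,0,0],
  ],
)

```text
clock: 26.1
position: [0.5487, -0.0137, 0.1769]
ee_rot: [-0.203, 3.133, 0.0]
force: [0.1, 0.1, -1.4]
width: 0.215
gripper_force: 60.0
```

Call:
carry_out(
  claw=[1,1,1,1,1,1,1],
  delta_pos=[
    [-1,0.09,0],
    [-1.8,0.09,0],
    [-1.8,0.09,0],
    [-1.8,0.09,0],
    [-1.2,0.09,0],
    [-0.8,0.09,0],
    [0,0,0],
  ],
  angular=[
    [0,0,0],
    [0,0,0],
    [0,0,0],
    [0,0,0],
    [0,0,0],
    [0,0,0],
    [0,0,0],
  ],
)

```text
clock: 26.8
position: [0.6315, 0.003, 0.1751]
ee_rot: [0.204, -3.134, -0.0]
force: [0.0, 0.2, -2.4]
width: 0.219
gripper_force: 60.0
```

```bash
python3 c.py 5; python3 s.py | egrep "force|torque|stand"
```

```text
26.85 [0.6307 0.0026 0.1752] [ 0.203  -3.1341  0.0001] [ 0.3298  0.7837 -0.8459] 1.6724842087187064
spindle 0.78 [255.2832 122.8032] [ 0.572 -0.009  0.078]
slot 0.59 [256.      96.1152] [ 0.5482 -0.0118  0.06  ]
clip 0.89 [254.9248  96.6144] [ 0.5488 -0.0127  0.06  ]
clip_pocket 0.82 [255.8976  77.9904] [ 0.5323 -0.0139  0.066 ]
stand 0.58 [253.9008 121.9968] [ 0.5742 -0.0118  0.    ]
w 13428 ((548.277099609375, -11.701347351074219), (117.84539794921875, 104.28805541992188), 6.936879634857178)
force [-0.1412 -0.0505 -1.0756]
ft_torque [0.0368 0.0305 0.0321]
gripper_force 59.999640583992004
stand mm 58.44014352978084 4.140155068415272 176.11967674040287 F -0.14650857582754528 -0.03194012881957134 -1.0756065281567004
```

View pics/w5c.png

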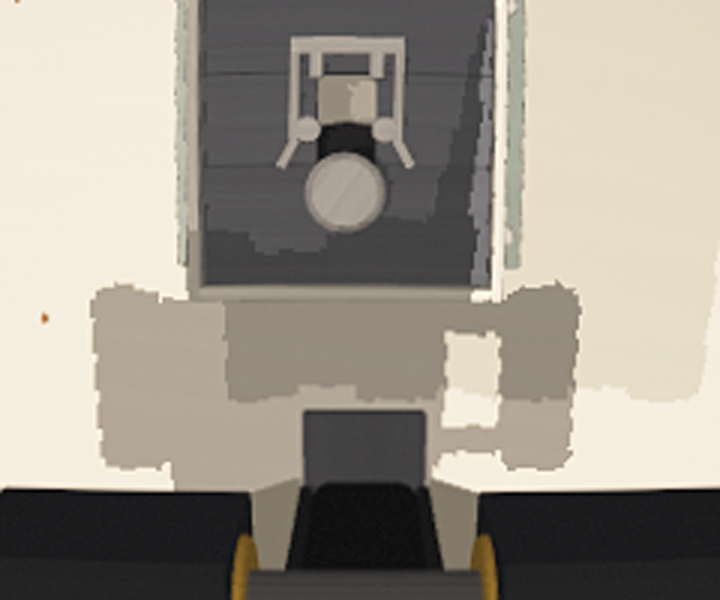

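The clip is completely off the spindle. Its bar is at row 45 and its lobes at row 128 of the crop, all in front of the head at row 190, and it lies flat. The wedge hasn't moved in the grip, since its collar shows at the same pixels. Now I'll carry it back to the holder.

Call:
carry_out(
  claw=[1,1,1,1,1,1,1,1,1,1,1,1,1,1,1,1,1,1],
  delta_pos=[
    [0,0,-0.6],
    [0,0,-0.6],
    [0.18,1.4,0],
    [0.18,2.5,0],
    [0.18,2.6,0],
    [0.18,2.6,0],
    [0.18,2.6,0],
    [0.18,2.6,0],
    [0.18,2.6,0],
    [0.18,2.6,0],
    [0.18,2.6,0],
    [0.18,2.6,0],
    [0.18,2.6,0],
    [0.18,2.6,0],
    [0.18,2.0,0],
    [0.04,1.25,0],
    [0,0,0],
    [0,0,0],
  ],
  angular=[
    [0,0,-0.117],
    [0,0,-0.117],
    [0,0,0],
    [0,0,0],
    [0,0,0],
    [0,0,0],
    [0,0,0],
    [0,0,0],
    [0,0,0],
    [0,0,0],
    [0,0,0],
    [0,0,0],
    [0,0,0],
    [0,0,0],
    [0,0,0],
    [0,0,0],
    [0,0,0],
    [0,0,0],
  ],
)

```text
clock: 29.05
position: [0.4908, 0.3032, 0.1878]
ee_rot: [-0.565, 3.09, -0.001]
force: [-0.4, -0.7, -1.5]
width: 0.217
gripper_force: 60.0
```

```bash
cat > r.py <<'E'
from h import *
np.set_printoptions(precision=4,suppress=True)
o=arm.observe();P=o["position"];Rm=R.from_rotvec(o["ee_rot"]).as_matrix();R0=R.from_rotvec([-.5689,3.0896,0]).as_matrix()
print(o["clock"],P,"tool cm",Rm.T@(np.array([.4911,.3042,.085])-P)*100,"rot",R.from_matrix(Rm.T@R0).as_rotvec(),o["force"],o["ft_torque"])
E
python3 r.py
```

```text
29.05 [0.4908 0.3032 0.1878] tool cm [-0.0644  0.0925 10.2832] rot [-0.0006 -0.0002 -0.0023] [-0.4027 -0.6716 -1.5162] [ 0.0456 -0.0031 -0.0163]
```

Call:
carry_out(
  claw=[1,1,1,1,1,1,1,1,1],
  delta_pos=[
    [-0.06,0.09,0],
    [0,0,0],
    [0,0,0.5],
    [0,0,1],
    [0,0,1],
    [0,0,1],
    [0,0,0.7],
    [0,0,0.5],
    [0,0,0],
  ],
  angular=[
    [0,0,-0.002],
    [0,0,0],
    [0,0,0],
    [0,0,0],
    [0,0,0],
    [0,0,0],
    [0,0,0],
    [0,0,0],
    [0,0,0],
  ],
)

```text
clock: 29.95
position: [0.4905, 0.3046, 0.14]
ee_rot: [0.57, -3.088, 0.001]
force: [-0.8, 0.2, -1.0]
width: 0.212
gripper_force: 60.0
```

```bash
python3 r.py
```

```text
29.95 [0.4905 0.3046 0.14  ] tool cm [-0.0448 -0.0582  5.5022] rot [-0.0004 -0.0014  0.001 ] [-0.798   0.2011 -0.967 ] [ 0.0724 -0.0229  0.0422]
```

Call:
carry_out(
  claw=[1,1,1,1,1,1,1,1,1],
  delta_pos=[
    [0,0,0.5],
    [0,0,0.8],
    [0,0,1],
    [0,0,1],
    [0,0,0.8],
    [0,0,0.5],
    [0,0,0.3],
    [0,0,0.2],
    [0,0,0],
  ],
  angular=[
    [0,0,0],
    [0,0,0],
    [0,0,0],
    [0,0,0],
    [0,0,0],
    [0,0,0],
    [0,0,0],
    [0,0,0],
    [0,0,0],
  ],
)

```text
clock: 30.85
position: [0.491, 0.3049, 0.0899]
ee_rot: [-0.57, 3.089, -0.0]
force: [-0.0, -1.3, -0.9]
width: 0.213
gripper_force: 60.0
```

```bash
python3 r.py
```

```text
30.85 [0.491  0.3049 0.0899] tool cm [ 0.0145 -0.0685  0.486 ] rot [-0.     -0.      0.0009] [-0.0443 -1.2628 -0.9274] [0.0813 0.0121 0.0131]
```

Down 4 mm in fine steps, then feel for the rim.

Call:
carry_out(
  claw=[1,1,1,1,1,1],
  delta_pos=[
    [0,-0.05,0.1],
    [0,0,0.1],
    [0,0,0.1],
    [0,0,0.05],
    [0,0,0.05],
    [0,0,0],
  ],
  angular=[
    [0,0,0],
    [0,0,0],
    [0,0,0],
    [0,0,0],
    [0,0,0],
    [0,0,0],
  ],
)

```text
clock: 31.45
position: [0.4911, 0.3044, 0.0859]
ee_rot: [-0.57, 3.089, 0.0]
force: [0.3, 0.3, -0.6]
width: 0.214
gripper_force: 60.0
```

```bash
python3 r.py
```

```text
31.45 [0.4911 0.3044 0.0859] tool cm [ 0.0106 -0.0217  0.0915] rot [ 0.    -0.     0.001] [ 0.2993  0.275  -0.5634] [ 0.0767  0.0718 -0.0219]
```

Call:
carry_out(
  claw=[1,1,1],
  delta_pos=[
    [0,0,0.05],
    [0,0,0.03],
    [0,0,0],
  ],
  angular=[
    [0,0,0],
    [0,0,0],
    [0,0,0],
  ],
)

```text
clock: 31.75
position: [0.4911, 0.3044, 0.0851]
ee_rot: [0.57, -3.089, -0.0]
force: [0.3, 0.4, -1.2]
width: 0.217
gripper_force: 60.0
```

```bash
python3 r.py
```

```text
31.75 [0.4911 0.3044 0.0851] tool cm [ 0.0105 -0.0213  0.0105] rot [ 0.     -0.      0.0009] [ 0.2802  0.375  -1.1754] [0.0081 0.0025 0.028 ]
```

Call:
carry_out(
  claw=[1,1],
  delta_pos=[
    [0,0,0.04],
    [0,0,0],
  ],
  angular=[
    [0,0,0],
    [0,0,0],
  ],
)

```text
clock: 31.95
position: [0.4912, 0.3044, 0.085]
ee_rot: [-0.57, 3.089, 0.0]
force: [-0.5, -0.3, 4.0]
width: 0.216
gripper_force: 60.0
```

Call:
carry_out(
  claw=[1,1],
  delta_pos=[
    [0,0,0.04],
    [0,0,0],
  ],
  angular=[
    [0,0,0],
    [0,0,0],
  ],
)

```text
clock: 32.15
position: [0.4912, 0.3045, 0.085]
ee_rot: [-0.57, 3.089, 0.0]
force: [-3.2, -2.2, 7.7]
width: 0.212
gripper_force: 60.0
```

```bash
python3 r.py
```

```text
32.15 [0.4912 0.3045 0.085 ] tool cm [ 0.0177 -0.0226  0.0006] rot [0.0001 0.0004 0.0009] [-3.2259 -2.1658  7.6918] [-0.3022  0.6511  0.0136]
```

The collar is seated, with contact at the same height as before. I'll ease the load, open gently and back off upwards.

Call:
carry_out(
  claw=[1,1,1],
  delta_pos=[
    [0,0,-0.06],
    [0,0,0],
    [0,0,0],
  ],
  angular=[
    [0,0,0],
    [0,0,0],
    [0,0,0],
  ],
  force=5,
)

```text
clock: 32.45
position: [0.4912, 0.3045, 0.085]
ee_rot: [-0.57, 3.089, 0.0]
force: [-1.2, -0.1, 1.9]
width: 0.222
gripper_force: 5.0
```

Call:
carry_out(
  claw=[2.2,2.6,3.2,4,5,6,7,7,7],
  delta_pos=[
    [0,0,0],
    [0,0,0],
    [0,0,0],
    [0,0,0],
    [0,0,0],
    [0,0,0],
    [0,0,0],
    [0,0,0],
    [0,0,0],
  ],
  angular=[
    [0,0,0],
    [0,0,0],
    [0,0,0],
    [0,0,0],
    [0,0,0],
    [0,0,0],
    [0,0,0],
    [0,0,0],
    [0,0,0],
  ],
)

```text
clock: 33.35
position: [0.4911, 0.3045, 0.085]
ee_rot: [-0.57, 3.089, 0.0]
force: [0.0, -1.3, -0.2]
width: 0.757
gripper_force: 0.0
```

Call:
carry_out(
  claw=[7,7,7,7,7,7,7,7,7,7,7,7],
  delta_pos=[
    [0,0,-0.5],
    [0,0,-1],
    [0,0,-1.5],
    [0,0,-2],
    [0,0,-2],
    [0,0,-2],
    [0,0,-2],
    [0,0,-2],
    [0,0,-1.5],
    [0,0,-1],
    [0,0,0],
    [0,0,0],
  ],
  angular=[
    [0,0,0],
    [0,0,0],
    [0,0,0],
    [0,0,0],
    [0,0,0],
    [0,0,0],
    [0,0,0],
    [0,0,0],
    [0,0,0],
    [0,0,0],
    [0,0,0],
    [0,0,0],
  ],
)

```text
clock: 34.55
position: [0.491, 0.3043, 0.2397]
ee_rot: [0.57, -3.089, 0.0]
force: [-0.4, 0.2, -1.1]
width: 0.765
gripper_force: 0.0
```

```bash
cat > g.py <<'E'
from h import *
w=shot("wrist"); s=shot("side"); o=arm.observe(); print(o["clock"],o["position"],o["force"])
a=cv2.resize(w["frame"][60:260,160:400],(400,333)); c=np.array(px(s,[.491,.3045,.08])).astype(int)
b=cv2.resize(s["frame"][c[1]-42:c[1]+41,c[0]-50:c[0]+50],(400,332))
cv2.imwrite("pics/end.png",np.hstack([a[:332],b])[:,:,::-1])
for l,z in(("wedge_grip",.102),("holder_mouth",.076)):
    for q in arm.place_of(l,w)[:1]: print(l,q["conf"],onz(ray(w,q["centre"]),z))
E
python3 g.py
```

```text
34.65 [0.49069403 0.30412404 0.23908016] [-0.65662716  0.14282779  0.31418222]
wedge_grip 0.75 [0.49067255 0.30386808 0.102     ]
holder_mouth 0.59 [0.49179183 0.30010409 0.076     ]
```

View pics/end.png

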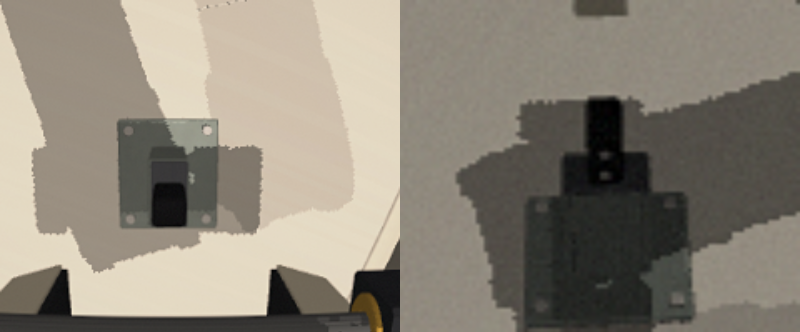

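The wedge stands upright in its holder, with its handle at (168,200) in the left half and (604,140) in the right. The gripper is clear of it, so I'm handing in.

```bash
python3 -c "
from cell import arm
print(arm.sign_off())"
```

```text
the job is handed in; nothing more can be done
None
```

The job is handed in at about 35 s: the wedge eased the clip off the spindle, and the last views show the clip lying flat and free on the deck and the wedge back upright in its holder; the highest force I read was about 9 N, though force was only read at the end of each move.

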